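Index the microphone arm of the driver test jig

ROBOT

A 6-joint arm with a two-finger parallel gripper is mounted at the origin on the work surface. World frame = base frame: x ahead of the robot, y to its left, z up, the work surface at z = 0. Lengths are in m, angles in degrees, forces in N, time in s.
With the tool pointing down it reaches from about 0.25 to 0.725 m from the base axis. Payload 9.7 kg.
Tool frame: the origin (TCP) lies midway between the tips of the shut fingers; the grasp point (between the pads) lies 19 mm behind it (bot.pinch_z is the distance from the TCP to the grasp point, in m); z points along the fingers, y is the line along which they close (so a half turn about z gives the same grasp; the last joint's range is limited). The gripper opens to 85 mm and grips with 20 to 120 N. Pads are 22 mm wide; open, the fingers measure 114 mm over their backs; the gripper's body (76 mm by 85 mm) begins 54 mm behind the grasp point. The pads swing forward as they close: fully open they stand 13 mm farther back than shut.
Start: joints at [-70.875, 4.979, 10.078, 95.1, 0, 90], TCP at [0.18, -0.52, 0.231] pointing down, gripper open.
Joint ranges: [-179.16, 179.16], [-48.56, 103.87], [-65.8, 70.77], [-126.05, 130.52], [-82.76, 87.17], [-180, 180]. Speed limits (degrees/s): [127.2, 127.2, 147.25, 180, 180, 180].

INTERFACE

Orientations are given as [roll, pitch, yaw] about the fixed x, y, z axes, in that order (R = Rz(yaw) Ry(pitch) Rx(roll)).
In Python, from workcell import sensors, camera, camera_params, ticket, bot gives the robot as it stands.
- The arm moves only by the shell command python3 -m jog 'ROWS' [FORCE]. ROWS is JSON, a list that holds one entry, the list of rows, each a list of 5 numbers: the shift along the world's x, y, z in units of 50 mm (1.0 is 50 mm), then the turn about the world's z in units of 5 degrees (1.0 is 5 degrees), then the opening, from 0 (shut) to 1 (fully open). In form: [[[tx, ty, tz, yaw, grip], ...]]. A call has 1 to 8 rows; each row shifts and turns the commanded pose from where the row before left it; what a row does not reach is not made up. A row lasts 1/10 s, in which the tool goes at most 50 mm and 8.59 degrees, less where a joint would pass 70% of its speed; a pose out of reach is approached as far as the arm can. A call is refused whole if a number of a shift passes 1 or a number of a turn 1, either way. A call with a gripper value outside its range is refused whole. The fingers move at their own pace and stop on an object; FORCE is the grip in N (left out, the last holds). Time passes only in rows, so rows that do not move let the fingers close. It gives the time, the measured TCP pose, the force, the opening and the grip force at its end, in the units of the state.
- sensors.get_obs(): the state, without advancing time (a new reading comes with each control period).
- camera(name): name is "scene" or "top" or "wrist"; returns the picture (480x640x3 uint8, blue, green, red); there is no depth.
- camera_params(name): a dict with "fx", "fy", "cx", "cy" (pixels), "k1" (the pictures are not rectified: a ray, as slopes to the right and down, at radius r is drawn at 1 + k1 r^2 times it, then the intrinsics apply), "T" (4x4, takes a point from camera to world coordinates); the wrist camera has in their place "tool_from_camera" (4x4, takes a point from camera to tool coordinates, whose origin is the TCP and whose axes are the flange's). Camera axes: x right, y down, z forward; pixel columns grow to the right and rows downward; lengths in m; the calibration is good to about 2 mm. A picture is of the moment at which its call begins: read the wrist's pose just before it. camera_params takes no time and is no camera call.
- ticket.job_done(): hands the job in; it is judged then, once.
The state is a dict: "time": time; "q": joint angles; "qd": joint speeds; "joint_efforts": joint torques, N m; "ee_pos": TCP position; "tcp_rot": TCP orientation; "wrist_force": force on the tool from outside, world axes, zero at the start; "torque": the same for the moment, N m; "opening": finger opening in m; "grasp_force": force on a finger pad.
Only numpy, scipy, OpenCV 4.12 (cv2) and the standard library are available. Lean on these libraries where they do the work, as an engineer would, in place of code of your own. Each camera call takes 0.05 s, during which the arm holds its last target. There are 200 camera calls.

TASK

The microphone arm of the loudspeaker test jig is parked between two drivers. Hook a fingertip under the pull ring, lift the spring index pin out of its hole, swing the arm one hole so that the microphone stands over the tweeter (the flat-faced driver with the small dome), and let the pin drop fully home in that hole. Do not grip or wrench the ring, do not swing past that hole, and leave the drivers and the other things on the bench as they are.

Things in the scene. Friction and masses are not known exactly. Their poses are not given: they have to be found in the camera images.
- jig: Fixed test jig: plywood board 330 x 310 mm, 18 mm thick. Origin: on the arm's upright pivot axis, at bench height (underside of the board). +x points along it from the pin side (the robot's right) to the drivers' side (the robot's left), +y roughly back to the robot, z up. The index plate and arm stand on it; the two drivers lie on it.
- index_plate: Aluminium arc plate fixed on the jig's pin side, same origin and axes as the jig: 40 mm wide, 12 mm thick, top 66 mm above the bench, with five round 13 mm holes on a circle of 130 mm radius about the pivot, one every 0.436 rad.
- guide_arm (a joint): Angle (rad) of the arm about its upright pivot: 0 along the jig's x, growing anticlockwise from above; holes at -0.873, -0.436, 0, 0.436, 0.873, starts in hole 0. Grey bar 32 mm wide, top 82 mm above the bench. Pin and ring at the end on the robot's right, microphone at the other, so the ends move opposite ways. Friction (about 1 N at the ring) keeps it where left.
- index_pin (a joint): Height (m) of the spring pin: 0 fully home, 0.030 the hard upper stop. The 10 mm round-ended pin stands on the 130 mm circle and reaches 12 mm into the plate: above 0.012 it is clear and the arm can swing. The spring presses down with 5 N at home, 7.5 N when just clear, 11 N at the stop. Let go between holes it rides on the plate; within about 4 mm of a hole it drops in.
- pull_ring: Steel ring on top of the pin, 56 mm inside, 68 mm outside, 6 mm wire; rises with the pin. Origin: its centre, 136 mm above the bench when home, 110 mm from the pivot. Axes of the arm: x along the bar to the pivot, z up. It spans y; its top leans 40 deg from upright towards the pivot, so a finger slanting 40-45 deg down along +x (towards the robot's left) goes squarely through. 30 mm free below the centre.
- mic (a point): Tip of the microphone, pointing down at the far end of the arm, 64 mm above the bench, 16 mm tube.
- tweeter: The tweeter, loose on the jig's board: a black round flat face plate 86 mm across on a steel magnet, with a small grey dome 26 mm across bulging at the centre; 34 mm tall. Origin: centre of its underside, z up. It lies under the microphone's place at either +0.436 or -0.436 of the arm; the midrange at the other.
- midrange: The other driver: grey round open basket 84 mm across with a hollow, dished-in cone and four small black lugs, 32 mm tall. Origin: centre of its underside; bystander.
- tape_roll: Roll of tape lying flat, 90 mm across, 24 mm tall; bystander. Origin: centre of its underside.
- screw_jar: Small jar 42 mm across, 42 mm tall; bystander. Origin: centre of its underside.
- screwdriver: Screwdriver lying to the right of the jig; bystander.
- wrench: Wrench lying right of the jig; bystander.
- port_tube: Black tube standing on end, 64 mm across, 85 mm tall; bystander.
- screw_box: Cardboard box 90 x 60 x 45 mm; bystander.
- rod_pot: Grey pot 76 mm across, with white rods up to 150 mm tall; bystander.
Not all that is in view belongs to the job. Leave any red look-alike of the tweeter alone.

How it is judged (in metres and radians):
On the way, in this order (a step that is already met when the one before it is completed fails the run):
1. the pin is lifted clear by the fingers on the ring, the arm still at its first hole (value of joint index_pin above 0.0115 m and contact force between the fingers and pull_ring above 0.5 N and value of joint guide_arm between -0.15 and 0.15 rad), for 0.1 s.
2. the arm is swung more than half-way towards the tweeter (horizontal distance between mic and tweeter below 0.026 m), for 0.05 s.
At the end, for the whole second after the job is handed in: The pin is home in the next hole (within 2.5 mm of fully down), the arm stands at that hole (within 0.04 rad), at rest, and the microphone tip is within 10 mm sideways of the tweeter's centre (horizontal distance between mic and tweeter below 0.01 m and value of joint index_pin below 0.0025 m and (value of joint guide_arm between 0.396 and 0.476 rad or value of joint guide_arm between -0.476 and -0.396 rad) and velocity of joint guide_arm between -0.05 and 0.05 rad/s); the robot touches nothing.
It fails at once if the arm is swung past the tweeter's hole or as far on the other side (more than half-way to the second hole) (value of joint guide_arm above 0.654 rad or value of joint guide_arm below -0.654 rad).
It fails at once if the ring is gripped or wrenched (more than 35 N) (contact force between the fingers and pull_ring above 35 N).
It fails at once if a driver is shoved or lifted (more than 8 mm) (distance of any of tweeter, midrange from where it was at the start of the episode above 0.008 m).
It fails at once if another thing on the bench is moved more than 25 mm (distance of any of tape_roll, screw_jar, screwdriver, wrench, port_tube, screw_box, rod_pot from where it was at the start of the episode above 0.025 m).
It also fails if it takes over 43 s, if anything falls off the work surface, if the arm or the gripper's body presses on something with over 40 N, if the wrist force passes 120 N, or if a joint passes its speed limit or range.

## Working session

There is one attempt and no reset: what is moved stays moved. The work goes in short steps, Python scripts to look and compute and a shell command to move; the robot and the scene stay as the last step left them, time stands still between calls to the robot, and variables do not carry over. Pictures are saved under pics/ and viewed, at most 13 in all, crops included, and the job is handed in when it is done.

```bash
mkdir -p pics; ls; python3 - <<'E'
from workcell import sensors,camera,camera_params
import cv2,numpy as np
for n in("scene","top"):
    cv2.imwrite(f"pics/{n}0.png",camera(n)); p=camera_params(n); print(n,{k:np.round(v,4).tolist() for k,v in p.items()})
print(camera_params("wrist"))
print(sensors.get_obs())
E
```

```text
pics
scene {'fx': 473.1812, 'fy': 473.1812, 'cx': 322.3309, 'cy': 232.2365, 'k1': -0.0446, 'T': [[0.9031, 0.2269, -0.3647, 0.9155], [0.4295, -0.4887, 0.7594, -0.5473], [-0.0059, -0.8424, -0.5388, 0.5492], [0.0, 0.0, 0.0, 1.0]]}
top {'fx': 595.437, 'fy': 595.437, 'cx': 317.0506, 'cy': 234.0155, 'k1': -0.1918, 'T': [[-0.0234, -0.9949, 0.0983, 0.5006], [-0.9994, 0.0259, 0.0239, 0.0437], [-0.0264, -0.0976, -0.9949, 1.1191], [0.0, 0.0, 0.0, 1.0]]}
{'fx': 350.14274589440816, 'fy': 350.14274589440816, 'cx': 316.2909605244304, 'cy': 241.7532474708411, 'k1': 0.008078669103266965, 'tool_from_camera': array([[-9.29642191e-05, -9.47947466e-01, -3.18426747e-01,
         8.20920020e-02],
       [ 9.99999871e-01, -2.46869220e-04,  4.42974235e-04,
         8.45196151e-04],
       [-4.98526066e-04, -3.18426665e-01,  9.47947367e-01,
        -1.41882271e-01],
       [ 0.00000000e+00,  0.00000000e+00,  0.00000000e+00,
         1.00000000e+00]])}
{'time': 0.1, 'q': array([-7.08747076e+01,  5.00659616e+00,  1.00390828e+01,  9.50989385e+01,
        1.53289887e-03,  9.00003495e+01]), 'qd': array([-0.04801643, -0.02977125,  0.06522823, -0.09837713, -0.12003769,
       -0.10216154]), 'joint_efforts': array([ 4.79937025e-04, -5.21562266e+01,  4.65653586e+01,  1.60977419e-02,
        1.30379505e-05,  2.64585589e-05]), 'ee_pos': array([ 0.1801402 , -0.51944885,  0.23066773]), 'tcp_rot': array([-1.79933548e+02, -1.53249255e-03,  1.91249412e+01]), 'wrist_force': array([0.88662406, 0.01624879, 0.53909709]), 'torque': array([-0.00420278, -0.00973502,  0.00183623]), 'grasp_force': 0.0, 'opening': 0.08534409148552762}
```

View pics/top0.png

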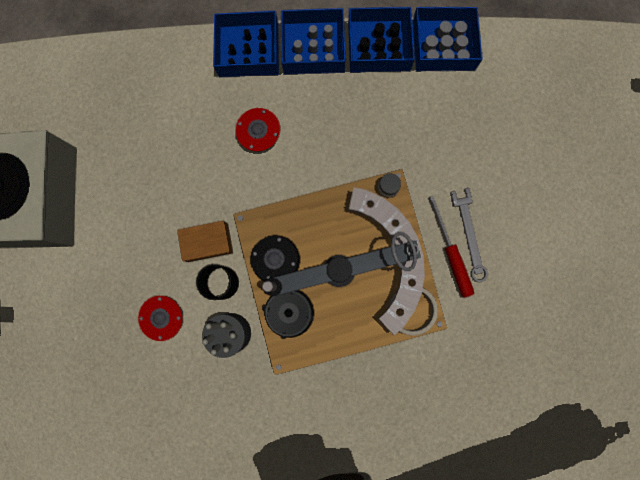

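View pics/scene0.png

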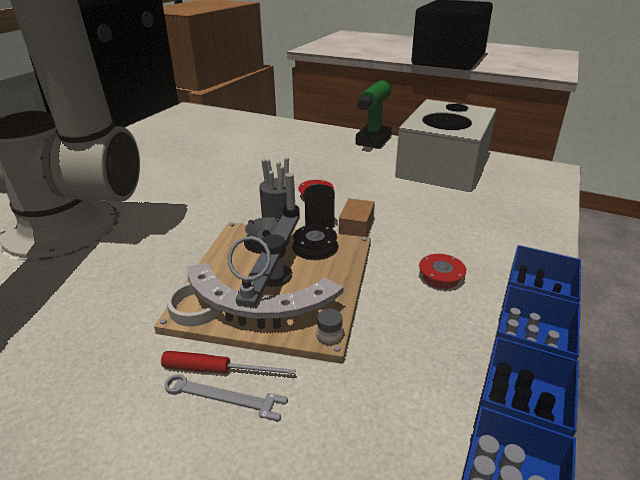

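The top view shows the tweeter (black flat face, grey dome) at about (275,257), on the side away from the robot, and the midrange at (289,313). The arm runs from the pin and ring at about (403,250) to the mic at about (268,287), with free plate holes at (370,204), (396,223), (412,282) and (400,312). The mic therefore has to swing away from the robot, so the ring end comes toward it (arm to −0.436).

```bash
cat > h.py <<'E'
import numpy as np,cv2
from workcell import sensors,camera,camera_params
from scipy.spatial.transform import Rotation as R
def ray(p,uv):
    d=(np.array(uv,float)-[p["cx"],p["cy"]])/[p["fx"],p["fy"]]; s=d.copy()
    for _ in range(20): s=d/(1+p["k1"]*(s@s))
    return np.array([*s,1.])
def plane(name,uv,z):
    p=camera_params(name);T=p["T"];d=T[:3,:3]@ray(p,uv);o=T[:3,3]
    return o+d*(z-o[2])/d[2]
def proj(p,T,X):
    c=np.linalg.inv(T)@np.array([*X,1.]);s=c[:2]/c[2];s=s*(1+p["k1"]*(s@s))
    return s*[p["fx"],p["fy"]]+[p["cx"],p["cy"]]
E
python3 - <<'E'
from h import *
from scipy.optimize import least_squares
H=np.array([plane("top",u,.066)[:2] for u in [(370,204),(396,223),(412,282),(400,312)]])
a=np.array([-2,-1,1,2])*.436
# ring end at -x of arm; image top hole = far from robot = jig -y => arm angle positive
a=-a  # far hole: mic towards robot(+y jig) => +angle
f=lambda v:(H-(v[:2]-.13*np.c_[np.cos(a+v[2]),np.sin(a+v[2])])).ravel()
s=least_squares(f,[.5,.05,1.8]);x=s.x;print("pivot,psi",x,np.degrees(x[2]),"res",s.fun*1e3)
e=lambda t:np.array([np.cos(x[2]+t),np.sin(x[2]+t)])
for t in(0,-.436): print(t,"ring",x[:2]-.11*e(t),"pin",x[:2]-.13*e(t))
tw=plane("top",(275,257),.03);print("tw",tw,"dist",np.linalg.norm(tw[:2]-x[:2]),"expect dir",x[:2]+.13*e(-.436))
top=camera_params("top")
r=np.r_[x[:2]-.11*e(0),.136];print("ring proj",proj(top,top["T"],r)); sc=camera_params("scene");print("scene",proj(sc,sc["T"],r))
E
```

```text
pivot,psi [0.54001158 0.03052393 1.80785509] 103.58246649189854 res [-0.36999042  0.5580826  -0.36486257 -0.94270473  0.76669454  0.10203275
 -0.03184153  0.2825893 ]
0 ring [ 0.5658445  -0.07639969] pin [ 0.57054139 -0.09584035]
-0.436 ring [ 0.51827211 -0.07730647] pin [ 0.51431948 -0.096912  ]
tw [0.56778588 0.14811702 0.03      ] dist 0.12082858382753825 expect dir [0.56570369 0.15795986]
ring proj [404.24736082 250.92516623]
scene [248.17674207 258.01951564]
```

```bash
python3 -m jog '[[[0,0,1,0,0],[0,0,1,0,0],[0,0,1,0,0],[0,0,1,0,0],[0,0,1,0,0],[0,0,1,0,0],[0,0,1,0,0],[0,0,1,0,0]]]' 20; python3 -m jog '[[[0,0,1,0,0],[0,0,1,0,0],[0,0,1,0,0],[0,0,1,0,0]]]' 20; python3 -c "
from h import *;print(sensors.get_obs()['q'])"
```

```text
time: 0.9
ee_pos: [0.1806, -0.5208, 0.5122]
tcp_rot: [174.5, -0.0, 19.1]
wrist_force: [-0.4, 0.5, 0.5]
opening: 0.0002
grasp_force: 0.0
time: 1.3
ee_pos: [0.1631, -0.4705, 0.5848]
tcp_rot: [166.6, 0.0, 19.1]
wrist_force: [-0.9, 0.0, 0.7]
opening: -0.0001
grasp_force: 0.0
[-7.08749127e+01  1.68405960e+01  7.07103886e+01  1.30467065e+02
 -6.76601321e-04  9.00005082e+01]
```

The tool tilts when it is driven to the edge of its reach. I'll see how that tilt builds as I go further, since I want about 40–45°, and whether it persists.

```bash
python3 -m jog '[[[-0.3,0.9,0.3,0,0],[-0.3,0.9,0.3,0,0],[-0.3,0.9,0.3,0,0],[-0.3,0.9,0.3,0,0]]]' 20; python3 -c "
from h import *;print(sensors.get_obs()['q'])"; python3 -m jog '[[[0,0,-0.5,0,0],[0,0,-0.5,0,0],[0,0,-0.5,0,0]]]' 20; python3 -c "
from h import *;print(sensors.get_obs()['q'])"
```

```text
time: 1.7
ee_pos: [0.1034, -0.2913, 0.6107]
tcp_rot: [164.6, -0.0, 19.1]
wrist_force: [0.9, 0.3, 1.1]
opening: 0.0001
grasp_force: 0.0
[-7.03424780e+01 -9.05154763e+00  4.68169354e+01  1.30472720e+02
 -1.27268405e-01  9.05171676e+01]
time: 2.0
ee_pos: [0.1039, -0.2927, 0.5347]
tcp_rot: [164.6, -0.0, 19.1]
wrist_force: [0.5, 0.1, 0.5]
opening: 0.0004
grasp_force: 0.0
[-70.34293365 -19.952459    25.27064461 119.80074973  -0.1283804
  90.50980677]
```

Tilt persists once gained, so I'll add more by reaching outward.

```bash
python3 -m jog '[[[0.32,-0.94,0,0,0],[0.32,-0.94,0,0,0],[0.32,-0.94,0,0,0],[0.32,-0.94,0,0,0],[0.32,-0.94,0,0,0],[0.32,-0.94,0,0,0],[0.32,-0.94,0,0,0],[0.32,-0.94,0,0,0]]]' 20; python3 -m jog '[[[0.32,-0.94,0,0,0],[0.32,-0.94,0,0,0],[0.32,-0.94,0,0,0]]]' 20;python3 -c "
from h import *;print(sensors.get_obs()['q'])"
```

```text
time: 2.8
ee_pos: [0.2211, -0.6372, 0.4992]
tcp_rot: [163.4, -0.0, 19.1]
wrist_force: [-0.1, -0.0, -0.0]
opening: 0.0004
grasp_force: 0.0
time: 3.1
ee_pos: [0.2544, -0.736, 0.452]
tcp_rot: [158.8, -0.0, 19.1]
wrist_force: [-1.0, 0.0, 0.4]
opening: -0.0001
grasp_force: 0.0
[-7.09431420e+01  3.35276289e+01  7.06875944e+01  1.05987331e+02
  3.52579142e-02  8.99387929e+01]
```

```bash
python3 -m jog '[[[0.2,-0.6,0.8,0,0],[0.2,-0.6,0.8,0,0],[0.2,-0.6,0.8,0,0],[0.2,-0.6,0.8,0,0]]]' 20; python3 -c "
from h import *;print(sensors.get_obs()['q'])"; python3 -m jog '[[[0.2,-0.6,0.8,0,0],[0.2,-0.6,0.8,0,0],[0.2,-0.6,0.8,0,0],[0.2,-0.6,0.8,0,0]]]' 20;python3 -c "
from h import *;print(sensors.get_obs()['q'])"
```

```text
time: 3.5
ee_pos: [0.2635, -0.7659, 0.5068]
tcp_rot: [149.8, 0.0, 19.1]
wrist_force: [-0.4, 0.9, 0.4]
opening: 0.0003
grasp_force: 0.0
[-7.10448835e+01  3.11662364e+01  7.07664576e+01  9.94288410e+01
  7.95148145e-02  8.98570108e+01]
time: 3.9
ee_pos: [0.2749, -0.8022, 0.5574]
tcp_rot: [141.0, 0.0, 19.1]
wrist_force: [0.6, -0.5, -0.1]
opening: 0.0002
grasp_force: 0.0
[-71.12726562  29.88581195  70.76711241  91.89584113   0.12547928
  89.80329242]
```

```bash
python3 -m jog '[[[0.2,-0.6,0.8,0,0],[0.2,-0.6,0.8,0,0]]]' 20; python3 -m jog '[[[-0.2,0.7,-0.5,1,0],[-0.2,0.7,-0.5,1,0],[-0.2,0.7,-0.5,1,0],[-0.2,0.7,-0.5,1,0],[-0.2,0.7,-0.5,1,0],[-0.2,0.7,-0.5,1,0],[0,0.4,0,1,0],[0,0,0,1,0]]]' 20;python3 -c "
from h import *;print(sensors.get_obs()['q'])"; python3 -m jog '[[[0,0,0,1,0],[0,0,0,1,0],[0,0,0,1,0],[0,0,0,1,0],[0,0,0,1,0],[0,0,0,1,0],[0,0,0,1,0],[0,0,0,1,0]]]' 20;python3 -c "
from h import *;print(sensors.get_obs()['q'])"
```

```text
time: 4.1
ee_pos: [0.281, -0.8216, 0.5828]
tcp_rot: [136.6, 0.0, 19.1]
wrist_force: [-0.1, 0.1, -0.2]
opening: -0.0001
grasp_force: 0.0
time: 4.9
ee_pos: [0.2333, -0.6333, 0.4677]
tcp_rot: [136.8, 0.3, 53.5]
wrist_force: [0.4, -0.2, -0.3]
opening: 0.0003
grasp_force: 0.0
[-81.52417807  -4.20301881  16.41369242  76.89990423  28.81580125
  53.72747097]
time: 5.7
ee_pos: [0.2334, -0.636, 0.4666]
tcp_rot: [137.1, 0.4, 93.4]
wrist_force: [0.2, -0.2, 1.5]
opening: 0.0
grasp_force: 0.0
[-86.49529515  32.21296165  64.01963404 121.27811699  42.93324988
   0.17766966]
```

```bash
python3 -m jog '[[[0.3,0.6,-0.2,1,0],[0.3,0.6,-0.2,1,0],[0.3,0.6,-0.2,1,0],[0.3,0.6,-0.2,1,0],[0.3,0.6,-0.2,1,0],[0.3,0.6,-0.2,1,0],[0.3,0.6,-0.2,1,0],[0.3,0.6,-0.2,1,0]]]' 20;python3 -c "
from h import *;print(sensors.get_obs()['q'])"; python3 -m jog '[[[0,0,0,1,0],[0,0,0,1,0],[0,0,0,1,0],[0,0,0,1,0],[0,0,0,1,0],[0,0,0,1,0],[0,0,0,1,0],[0,0,0,1,0]]]' 20;python3 -c "
from h import *;print(sensors.get_obs()['q'])"
```

```text
time: 6.5
ee_pos: [0.3539, -0.3957, 0.3852]
tcp_rot: [137.2, 0.3, 133.4]
wrist_force: [-0.1, -1.3, -0.1]
opening: -0.0
grasp_force: 0.0
[-68.08547008  16.99802608  32.03802261 123.46320891  39.33332181
 -28.23510015]
time: 7.3
ee_pos: [0.3619, -0.3574, 0.3151]
tcp_rot: [140.7, 3.3, 170.7]
wrist_force: [-0.7, -0.8, -0.3]
opening: -0.0
grasp_force: 0.0
[-59.00662555  26.97323332  36.94561093 130.41287898  26.28558854
 -58.17785166]
```

```bash
python3 -m jog '[[[0.6,0.2,0,0,0],[0.6,0.2,0,0,0],[0.6,0.4,-0.2,0.5,0],[0.6,0.5,-0.2,0.5,0],[0.6,0.5,-0.2,0.5,0],[0.6,0.6,-0.3,0.8,0],[0.6,0.6,-0.3,0.8,0],[0,0.6,-0.2,0.8,0]]]' 20;cat >> h.py <<'E'
def rel():
    o=sensors.get_obs();Rm=R.from_euler("xyz",o["tcp_rot"],degrees=True).as_matrix();d=Rm[:,2]
    print("q",o["q"].round(1),"p",o["ee_pos"].round(4),"F",o["wrist_force"].round(1),"az",np.degrees(np.arctan2(d[1],d[0])).round(1),"down",np.degrees(np.arcsin(-d[2])).round(1),"d",d.round(3),"x",Rm[:,0].round(3))
    return o["ee_pos"],Rm
E
python3 -c "
from h import *
rel();cv2.imwrite('pics/w1.png',camera('wrist'));rel();cv2.imwrite('pics/s1.png',camera('scene'))"
```

```text
time: 8.1
ee_pos: [0.5744, -0.1757, 0.2429]
tcp_rot: [140.6, 3.2, -169.7]
wrist_force: [-0.1, -0.5, -0.9]
opening: 0.0001
grasp_force: 0.0
q [-30.9  35.7  41.8 122.6  30.4 -49.7] p [ 0.5744 -0.1757  0.2429] F [-0.1 -0.5 -0.9] az 96.4 down 50.5 d [-0.071  0.632 -0.771] x [-0.982 -0.178 -0.056]
q [-30.6  35.6  41.5 122.6  30.4 -49.8] p [ 0.5738 -0.1717  0.2425] F [-1.1  3.1 -1.1] az 96.9 down 50.4 d [-0.076  0.633 -0.77 ] x [-0.981 -0.185 -0.055]
```

View pics/s1.png

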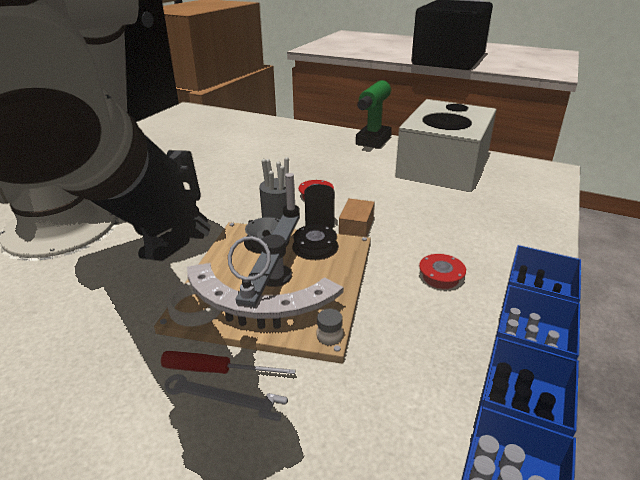

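View pics/w1.png

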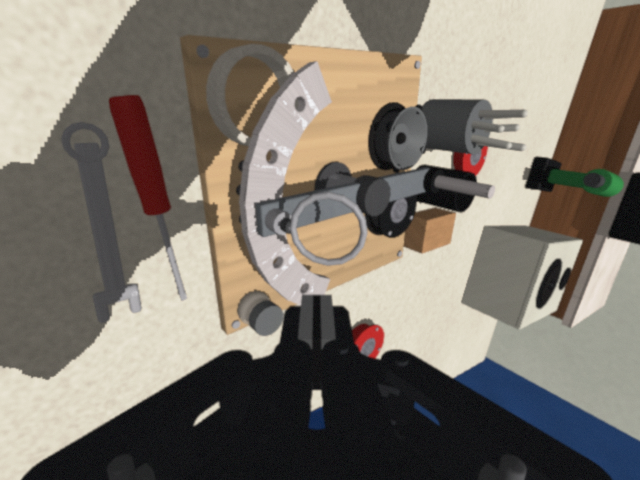

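The wrist view shows the ring centred near (329,229), not yet entered, with the closed fingertips at about (317,298). The scene view shows the gripper up and to the right of the ring, well clear of everything.

```bash
cat >> h.py <<'E'
PIV=np.array([.540,.0305]);PSI=np.radians(103.6);C=np.array([.5658,-.0764,.136])
def ringpts(C,az):
    a=np.arange(0,360,30)*np.pi/180;y=np.array([-np.sin(az),np.cos(az),0]);u=np.array([np.sin(.698)*np.cos(az),np.sin(.698)*np.sin(az),np.cos(.698)])
    return C+.031*(np.outer(np.cos(a),u)+np.outer(np.sin(a),y))
def wproj(P,Rm,X):
    p=camera_params("wrist");T=np.eye(4);T[:3,:3]=Rm;T[:3,3]=P
    return proj(p,T@p["tool_from_camera"],X)
E
python3 - <<'E'
from h import *
P,Rm=rel()
P=np.array([.5738,-.1717,.2425]) 
im=cv2.imread('pics/w1.png');s=cv2.imread('pics/s1.png');sc=camera_params("scene")
for X in [*ringpts(C,PSI),C]:
    cv2.circle(im,tuple(int(v) for v in wproj(P,Rm,X).round()),2,(0,0,255),-1)
    cv2.circle(s,tuple(int(v) for v in proj(sc,sc["T"],X).round()),1,(0,0,255),-1)
o=np.hstack([cv2.resize(im[150:330,220:420],None,fx=2,fy=2),cv2.resize(s[200:290,190:290],None,fx=4,fy=4)])
cv2.imwrite('pics/c1.png',o)
y=np.array([-np.sin(PSI),np.cos(PSI),0]);x=np.array([np.cos(PSI),np.sin(PSI),0])
dl=P-C;print("TCP rel ring in arm axes x,y,z",dl@x,dl@y,dl[2])
E
```

```text
q [-30.8  35.5  41.6 122.7  30.4 -49.7] p [ 0.573  -0.1738  0.2439] F [-0.1 -0.6  0.9] az 96.6 down 50.4 d [-0.073  0.633 -0.771] x [-0.982 -0.181 -0.055]
TCP rel ring in arm axes x,y,z -0.09450902025995618 0.014633355374048434 0.10649999999999998
```

View pics/c1.png

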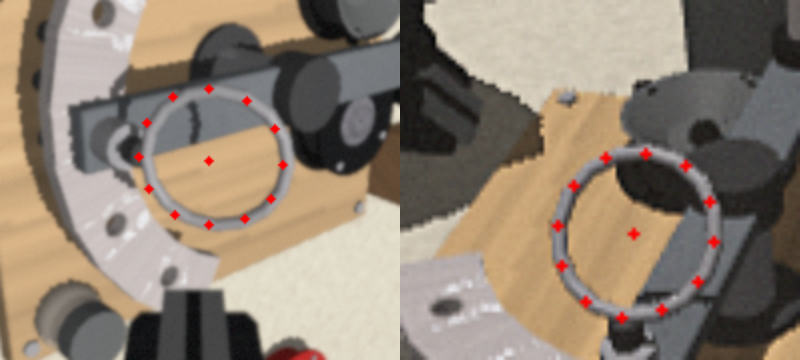

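The ring model fits both views to about 2 mm. Entering the ring along the finger's slant.

```bash
python3 -m jog '[[[-0.03,0.28,-0.29,0,0],[-0.03,0.28,-0.29,0,0],[-0.03,0.28,-0.29,0,0],[-0.03,0.28,-0.28,0,0],[-0.03,0.28,-0.28,0,0],[-0.03,0.27,-0.27,0,0],[-0.02,0.27,-0.27,0,0],[0,0.27,-0.27,0,0]]]' 20; cat >> h.py <<'E'
def show(az=PSI,C=C):
    P,Rm=rel();x=np.array([np.cos(az),np.sin(az),0]);y=np.array([-x[1],x[0],0]);d=P-C;print("arm rel mm",(1e3*np.array([d@x,d@y,d[2]])).round(1))
E
python3 -c "
from h import *
show();s=camera('scene');w=camera('wrist')
cv2.imwrite('pics/c2.png',np.hstack([cv2.resize(w[100:400,180:480],(400,400)),cv2.resize(s[180:300,180:300],(400,400))]))"
```

```text
time: 9.0
ee_pos: [0.5624, -0.0676, 0.1336]
tcp_rot: [140.6, 3.3, -170.1]
wrist_force: [0.1, 0.4, 0.4]
opening: -0.0001
grasp_force: 0.0
q [-23.1  23.6  13.3 101.5  33.8 -40.9] p [ 0.5624 -0.0676  0.1336] F [0.1 0.4 0.4] az 95.9 down 50.5 d [-0.065  0.632 -0.772] x [-0.983 -0.172 -0.058]
arm rel mm [ 9.3  1.3 -2.4]
```

View pics/c2.png

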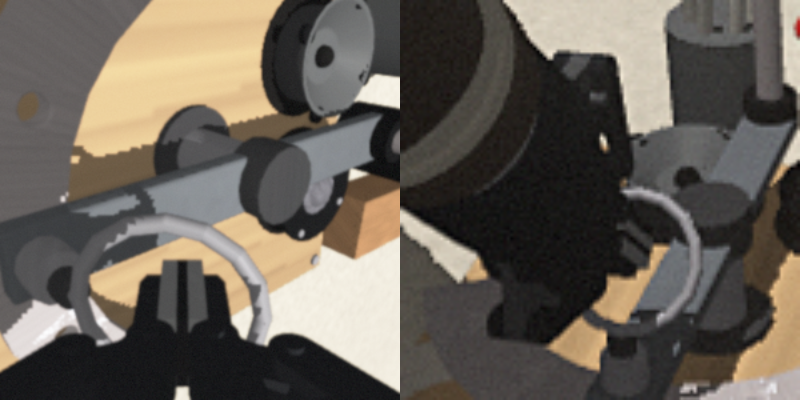

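Both views show the fingertips through the ring, near (183,290) in the left crop, with nothing touching yet. I'll advance a few mm and lift gently while watching the force.

```bash
python3 -m jog '[[[0,0.08,-0.09,0,0],[0,0,0.08,0,0],[0,0,0.08,0,0]]]' 20; python3 -m jog '[[[0,0,0.06,0,0],[0,0,0.06,0,0]]]' 20;python3 -m jog '[[[0,0,0.06,0,0],[0,0,0.06,0,0]]]' 20;  python3 -c "
from h import *
show()"
```

```text
time: 9.4
ee_pos: [0.5622, -0.0637, 0.1363]
tcp_rot: [140.5, 3.1, -170.0]
wrist_force: [-0.2, -1.1, 1.2]
opening: 0.0
grasp_force: 0.0
time: 9.6
ee_pos: [0.5621, -0.0634, 0.1418]
tcp_rot: [140.5, 3.1, -170.0]
wrist_force: [0.1, -1.7, -0.4]
opening: 0.0003
grasp_force: 0.4
time: 9.8
ee_pos: [0.562, -0.0637, 0.1466]
tcp_rot: [140.5, 3.1, -170.0]
wrist_force: [2.7, -3.4, -6.4]
opening: 0.0003
grasp_force: 2.9
q [-22.7  23.4  14.4 102.9  33.8 -40.6] p [ 0.562  -0.0637  0.1466] F [ 2.7 -3.4 -6.4] az 96.3 down 50.4 d [-0.07   0.633 -0.771] x [-0.983 -0.174 -0.053]
arm rel mm [13.3  0.7 10.6]
```

```bash
python3 -m jog '[[[0,0,0.06,0,0],[0,0,0.06,0,0],[0,0,0.06,0,0]]]' 20;python3 -m jog '[[[0,0,0.06,0,0],[0,0,0.06,0,0]]]' 20;python3 -m jog '[[[0,0,0.06,0,0],[0,0,0.04,0,0],[0,0,0,0,0],[0,0,0,0,0]]]' 20;  python3 -c "
from h import *
show()
s=camera('scene');w=camera('wrist')
cv2.imwrite('pics/c3.png',np.hstack([cv2.resize(w[100:400,180:480],(400,400)),cv2.resize(s[180:300,180:300],(400,400))]))"
```

```text
time: 10.1
ee_pos: [0.5619, -0.0635, 0.1556]
tcp_rot: [140.5, 3.0, -170.0]
wrist_force: [2.5, -5.5, -7.2]
opening: 0.0
grasp_force: 3.8
time: 10.3
ee_pos: [0.5618, -0.0626, 0.1629]
tcp_rot: [140.4, 3.1, -170.0]
wrist_force: [0.5, -0.9, -0.0]
opening: -0.0001
grasp_force: 0.0
time: 10.7
ee_pos: [0.5619, -0.0629, 0.1672]
tcp_rot: [140.5, 3.1, -170.0]
wrist_force: [0.1, -0.3, 0.2]
opening: 0.0
grasp_force: 0.0
q [-22.7  23.2  16.3 105.1  33.9 -40.6] p [ 0.5619 -0.0629  0.1672] F [ 0.1 -0.3  0.2] az 96.3 down 50.4 d [-0.07   0.634 -0.77 ] x [-0.983 -0.174 -0.054]
arm rel mm [14.   0.6 31.2]
```

View pics/c3.png

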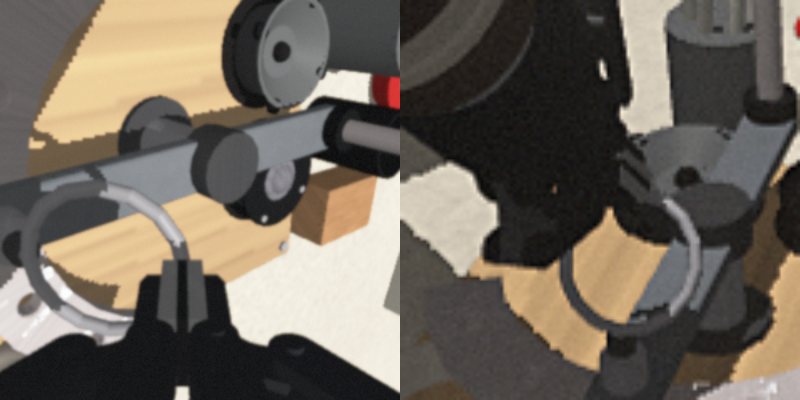

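The force fell to zero and the wrist view shows the tip sitting over the top wire. The wire was only about 8 mm from the fingertip, so it slipped off and the pin dropped back, with the arm unmoved. I'll re-enter deeper, about 30 mm past the wire, and better aligned.

```bash
python3 -m jog '[[[0.09,-0.37,0.46,0,0],[0.08,-0.33,-0.19,1,0],[-0.05,0.23,-0.29,0.3,0],[-0.05,0.23,-0.29,0,0],[-0.06,0.23,-0.29,0,0],[-0.06,0.23,-0.29,0,0],[0,0,0,0,0]]]' 20;  python3 -c "
from h import *
show()
s=camera('scene');w=camera('wrist')
cv2.imwrite('pics/c4.png',np.hstack([cv2.resize(w[100:400,180:480],(400,400)),cv2.resize(s[180:300,180:300],(400,400))]))"
```

```text
time: 11.5
ee_pos: [0.5584, -0.0508, 0.121]
tcp_rot: [140.4, 2.9, -163.4]
wrist_force: [0.4, 0.2, -1.1]
opening: -0.0001
grasp_force: 0.0
q [-20.8  26.3  15.1 103.6  32.  -45.7] p [ 0.5584 -0.0508  0.121 ] F [ 0.4  0.2 -1.1] az 103.1 down 50.3 d [-0.144  0.623 -0.769] x [-0.957 -0.285 -0.051]
arm rel mm [ 26.6   1.2 -15. ]
```

View pics/c4.png

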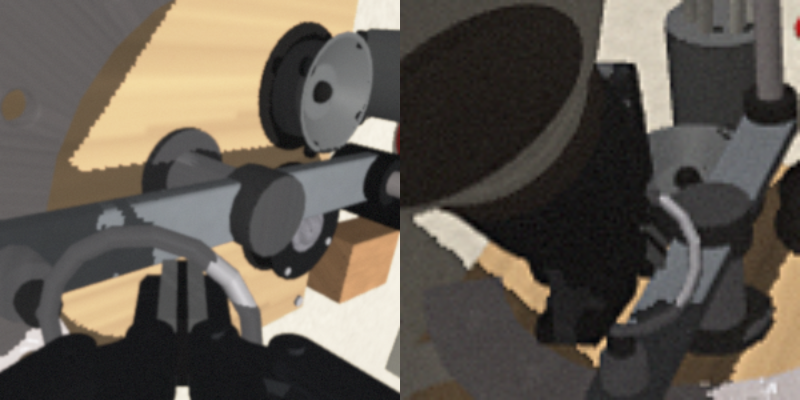

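The fingers are now deep through the ring with no contact force yet. Lifting.

```bash
python3 -m jog '[[[0,0,0.08,0,0],[0,0,0.08,0,0]]]' 20;python3 -m jog '[[[0,0,0.06,0,0],[0,0,0.06,0,0]]]' 20;python3 -m jog '[[[0,0,0.06,0,0],[0,0,0.06,0,0]]]' 20;python3 -m jog '[[[0,0,0.06,0,0],[0,0,0.06,0,0]]]' 20;  python3 -c "
from h import *
show()"
```

```text
time: 11.8
ee_pos: [0.5597, -0.0529, 0.131]
tcp_rot: [140.6, 3.1, -163.5]
wrist_force: [1.0, -1.3, -6.4]
opening: 0.0001
grasp_force: 2.5
time: 12.0
ee_pos: [0.5596, -0.0527, 0.1366]
tcp_rot: [140.5, 3.1, -163.5]
wrist_force: [1.5, -3.1, -8.3]
opening: -0.0003
grasp_force: 3.7
time: 12.2
ee_pos: [0.5595, -0.0525, 0.1425]
tcp_rot: [140.5, 3.1, -163.5]
wrist_force: [2.7, -5.3, -8.5]
opening: 0.0004
grasp_force: 4.8
time: 12.4
ee_pos: [0.5595, -0.0525, 0.1483]
tcp_rot: [140.5, 3.1, -163.5]
wrist_force: [2.7, -4.8, -9.2]
opening: -0.0
grasp_force: 5.1
q [-20.9  26.   17.7 106.4  32.  -45.7] p [ 0.5595 -0.0525  0.1483] F [ 2.7 -4.8 -9.2] az 102.8 down 50.4 d [-0.141  0.621 -0.771] x [-0.957 -0.284 -0.053]
arm rel mm [24.7  0.5 12.3]
```

Pin lifted about 20 mm (Fz about −9 N, which matches the spring). Swinging the arm about the pivot.

```bash
python3 -m jog '[[[0,0,0,0,0],[0,0,0,0,0],[-0.07,-0.014,0,-0.5,0],[-0.07,-0.014,0,-0.5,0],[-0.07,-0.008,0,-0.5,0],[-0.07,-0.008,0,-0.5,0]]]' 20;python3 -m jog '[[[-0.07,0,0,-0.5,0],[-0.07,0,0,-0.5,0],[-0.07,0.006,0,-0.5,0],[-0.07,0.006,0,-0.5,0],[0,0,0,0,0]]]' 20;  python3 -c "
from h import *
show()
s=camera('scene');t=camera('top');np.save('t5.npy',t)
cv2.imwrite('pics/c5.png',np.hstack([cv2.resize(t[170:370,230:450],(440,400)),cv2.resize(s[180:300,180:300],(360,400))[:,:]]))"
```

```text
time: 13.0
ee_pos: [0.5452, -0.0546, 0.1481]
tcp_rot: [140.5, 3.0, -173.6]
wrist_force: [1.6, -4.2, -9.0]
opening: -0.0003
grasp_force: 4.4
time: 13.5
ee_pos: [0.5303, -0.0539, 0.1485]
tcp_rot: [140.5, 3.0, 176.5]
wrist_force: [-0.3, -4.9, -9.7]
opening: -0.0001
grasp_force: 4.8
q [-24.7  10.7  -0.4  92.9  37.4 -27. ] p [ 0.5303 -0.0539  0.1485] F [-0.3 -4.9 -9.7] az 82.8 down 50.4 d [ 0.08   0.632 -0.771] x [-0.997  0.062 -0.053]
arm rel mm [30.2 29.2 12.5]
```

View pics/c5.png

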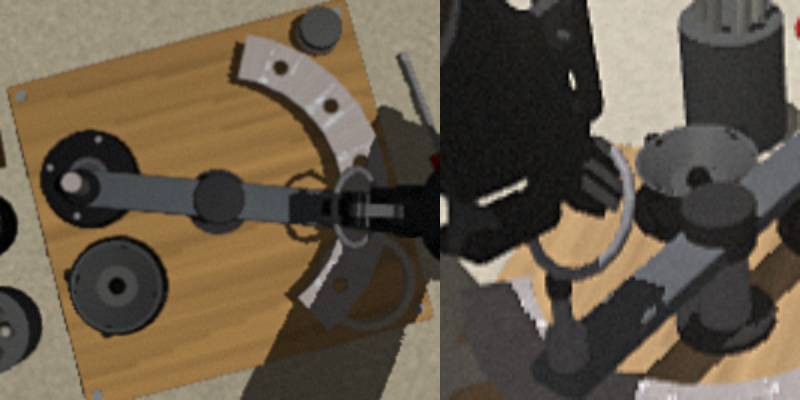

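The top crop shows the arm swung most of the way, with the mic end at about (72,183) above the tweeter. Measuring the arm angle from the bar centreline.

```bash
python3 - <<'E'
from h import *
def ang(pts):
    W=np.array([plane("top",(u/2+230,v/2+170),.082)[:2] for u,v in pts]);v=W[0]-W[-1];return np.degrees(np.arctan2(v[1],v[0])),W
print(ang([(110,188),(270,202)]))
t=np.load('t5.npy')
# predicted projections of bar ends for angles
p=camera_params("top")
for a in (-15,-18,-20,-22,-25):
    e=np.array([np.cos(PSI+np.radians(a)),np.sin(PSI+np.radians(a))])
    print(a,[((proj(p,p["T"],[*(PIV+s*e),.082])-[230,170])*2).round(1).tolist() for s in(.095,.0,-.05)])
E
```

```text
(np.float64(83.57502692919762), array([[ 0.55191363,  0.1258196 ],
       [ 0.53624736, -0.01330097]]))
-15 [[110.6, 199.0], [219.6, 199.0], [277.0, 198.9]]
-18 [[110.8, 193.3], [219.6, 199.0], [277.0, 201.9]]
-20 [[111.1, 189.5], [219.6, 199.0], [276.8, 203.9]]
-22 [[111.5, 185.7], [219.6, 199.0], [276.6, 205.9]]
-25 [[112.4, 180.1], [219.6, 199.0], [276.2, 208.9]]
```

The arm is at about −20°, in step with the finger. Moving the last 5° and lowering.

```bash
python3 -m jog '[[[-0.073,0.012,0,-0.5,0],[-0.073,0.012,0,-0.5,0],[0,0,0,0,0],[0,0,-0.06,0,0],[0,0,-0.06,0,0],[0,0,-0.06,0,0]]]' 20;python3 -m jog '[[[0,0,-0.06,0,0],[0,0,-0.06,0,0],[0,0,-0.06,0,0]]]' 20; python3 -m jog '[[[0,0,-0.06,0,0],[0,0,-0.06,0,0],[0,0,0,0,0]]]' 20;  python3 -c "
from h import *
show()
s=camera('scene');t=camera('top');np.save('t6.npy',t)
cv2.imwrite('pics/c6.png',np.hstack([cv2.resize(t[170:370,230:450],(440,400)),cv2.resize(s[180:300,180:300],(360,400))[:,:]]))"
```

```text
time: 14.2
ee_pos: [0.5238, -0.0526, 0.1392]
tcp_rot: [140.5, 3.0, 171.6]
wrist_force: [-2.1, -6.1, -6.3]
opening: -0.0004
grasp_force: 4.5
time: 14.5
ee_pos: [0.5239, -0.0526, 0.1305]
tcp_rot: [140.5, 3.0, 171.6]
wrist_force: [-2.7, -6.3, -5.6]
opening: 0.0001
grasp_force: 4.0
time: 14.8
ee_pos: [0.5244, -0.0519, 0.1252]
tcp_rot: [140.4, 3.1, 171.6]
wrist_force: [-0.6, 0.0, -0.2]
opening: -0.0002
grasp_force: 0.0
q [-25.3   7.2  -6.9  86.7  38.5 -21.7] p [ 0.5244 -0.0519  0.1252] F [-0.6  0.  -0.2] az 77.8 down 50.3 d [ 0.135  0.625 -0.769] x [-0.988  0.146 -0.054]
arm rel mm [ 33.5  34.5 -10.8]
```

View pics/c6.png

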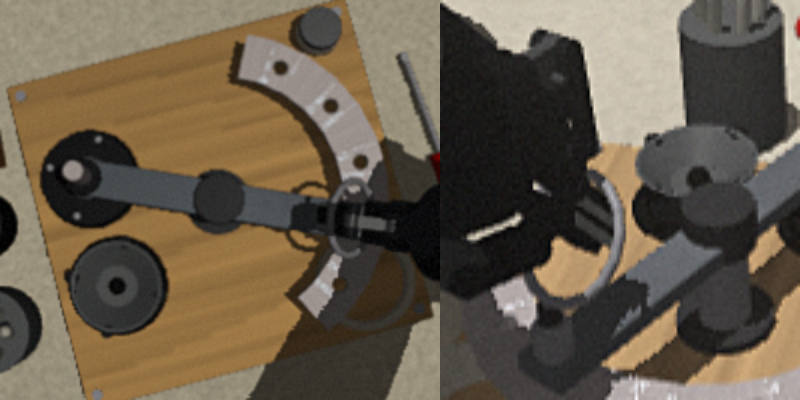

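The force stayed on the finger down to the home height and then vanished, and the free hole of the first position is visible at (360,160), so the pin followed into the new hole. Lowering a little and backing out along the finger axis.

```bash
python3 -m jog '[[[0,0,-0.06,0,0],[-0.025,-0.11,0.14,0,0],[-0.025,-0.11,0.14,0,0]]]' 20;python3 -m jog '[[[-0.05,-0.23,0.28,0,0],[-0.05,-0.23,0.28,0,0],[-0.05,-0.23,0.28,0,0],[-0.05,-0.23,0.28,0,0],[0,-0.8,0.5,0,0],[0,-0.8,0.5,0,0],[0,-0.8,0.5,0,0],[0,0,0,0,0]]]' 20; python3 - <<'E'
from h import *
rel()
s=camera('scene');t=camera('top')
p=camera_params("top");q=camera_params("scene");e=np.array([np.cos(PSI-.436),np.sin(PSI-.436)])
Cn=np.r_[PIV-.11*e,.136]
for X in ringpts(Cn,PSI-.436):
    cv2.circle(s,tuple(int(v) for v in proj(q,q["T"],X).round()),0,(0,0,255),-1); cv2.circle(t,tuple(int(v) for v in proj(p,p["T"],X).round()),0,(0,0,255),-1)
cv2.imwrite('pics/c7.png',np.hstack([cv2.resize(t[170:370,230:450],(440,400)),cv2.resize(s[200:320,180:288],(360,400))]))
E
```

```text
time: 15.2
ee_pos: [0.5214, -0.0636, 0.1362]
tcp_rot: [140.5, 3.1, 171.5]
wrist_force: [-0.5, 1.2, 0.5]
opening: -0.0001
grasp_force: 0.0
time: 16.0
ee_pos: [0.512, -0.2344, 0.269]
tcp_rot: [140.6, 3.3, 171.3]
wrist_force: [0.9, -0.1, -1.1]
opening: 0.0001
grasp_force: 0.0
q [-41.1  23.1  27.6 115.9  34.  -40.2] p [ 0.512  -0.2344  0.269 ] F [ 0.9 -0.1 -1.1] az 77.3 down 50.5 d [ 0.14   0.621 -0.771] x [-0.987  0.151 -0.057]
```

View pics/c7.png

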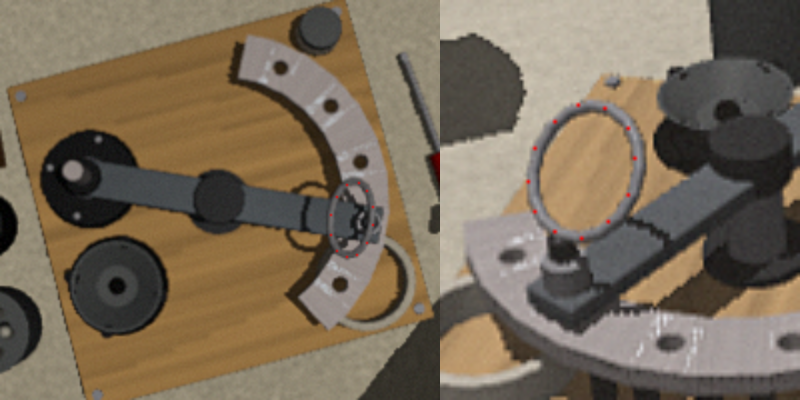

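The ring matches the model of "home, at −0.436" in both views, the mic is over the tweeter and the robot is clear.

```bash
python3 -c "
from workcell import ticket
print(ticket.job_done())"
```

```text
the job is handed in; nothing more can be done
None
```

The job is handed in: the arm is at the tweeter's hole (−0.436 rad), and in the last camera views the pin looks fully home, with the microphone over the tweeter and the robot clear; the first lift slipped off the ring, so I hooked it again deeper, and the hand-in returned no verdict.

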